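Lock the filter hatch of the bench vacuum unit with its slotted key

TASK

The vacuum unit has a new filter and its hatch lies loose on the seal: take the slotted key from the tool stand, set its blade in the lock's slot, press the hatch down firmly but without force, and turn the lock clockwise its full quarter turn so that the cam holds the hatch shut. The lock has some play and the hatch's keeper sits at an unknown height, so feel your way, and touch the unit with nothing but the key. Then stand the key upright and fully home in the empty hole of the stand, and leave everything else where it is.

Things in the scene. Friction and masses are not known exactly. Their poses are not given: they have to be found in the camera images.
- key_mid (a point): Centre of the lock key's handle, a black flat wing 32 mm wide, 10 mm thick, 34 mm tall; the key, 0.1 kg, stands upright in the stand, blade down. 33 mm below this point is the underside of its 28 mm round steel flange, 5 mm thick, resting on the stand's top; 55 mm below is the blade's tip. x runs along the width of handle and blade, y across their thickness (pinch along y), z up.
- key_tip (a point): Middle of the key's blade tip, in the stand's hole at the start. The flat steel blade is 18 mm wide (x), 2.4 mm thick (y) and 22 mm long from flange to tip; between flange and handle is an 11 mm long round neck, 9 mm across. z points up along the key.
- lock_mid (a point): Centre of the lock's dark bezel ring (47 mm across, 8 mm above the hatch), level with its top, 145 mm from the hatch's hinge, on the robot's side. In the bezel lies the 26 mm steel plug, its top level with the bezel's. The lock floats: the plug's centre lies anywhere from 4 mm before to 4 mm behind this point along x, and stays where it is left. x points to the unit's display side, z up.
- hatch_edge (a point): Middle of the hatch's free edge, underside, 30 mm from the lock's middle. Loose, the hatch lies on its springy seal. Pressed at the lock it goes down 3 to 8.5 mm to a firm stop: the keeper under it, whose height was set by hand and cannot be seen. The press to reach the stop is 4 to 12 N; the cam passes under the keeper only in the last 1.2 mm. Axes as lock_mid.
- lock (a joint): Turn of the lock, rad, growing clockwise seen from above. At 0 the slot lies along y of lock_mid; it is loose up to 0.3; at 0.35 to 0.7 the cam meets the keeper and jams unless the hatch is pressed down; 1.57 is the full quarter turn, a hard stop follows at 1.70. 0.04 N m of friction; it stays where left. The slot is 4.2 mm wide, 6.5 mm deep, open at both ends of the plug. Over 30 N from the key, press and push on the slot's flanks added up, harms it.
- hatch (a joint): Lift of the hinged hatch (aluminium, 175 x 150 mm), rad: 0 is level, about 0.029 loose on the seal; pressed to the stop it reads -0.03 to 0.009, held by the cam 0.008 more than that.
- unit: The bench vacuum unit, a white case 260 x 240 mm and 120 mm high, fixed to the bench; origin under its centre, x towards its display side, away from the robot, z up. The lock is 85 mm from the centre towards -x.
- stand: The grey tool stand, a block 150 x 50 mm and 34 mm tall, fixed to the bench, with two holes 45 mm either side of its middle along its x; origin under its centre.
- hole0 (a point): Centre of the mouth of one hole of the stand, 34 mm above the bench: round, 21 mm across, 26 mm deep, its edge slightly chamfered. At the start the key stands in one hole and the nut driver in the other.
- hole1 (a point): Centre of the mouth of the stand's other hole, the same.
- driver: The nut driver in the stand's other hole: round black handle 25 mm across, its top 90 mm above the bench; origin at its lower tip. Bystander.
- tin: Solvent tin, 100 x 65 x 165 mm with a red cap; origin under its centre. Bystander.
- earmuffs: Yellow and black ear defenders lying on the bench, about 150 x 150 mm and 65 mm high; origin under the middle between the cups. Bystander.
- cartridge: The old filter cartridge standing on the bench, white with blue ends, 60 mm across and 90 mm tall; origin under its centre. Bystander.
Things that resemble listed ones, but are neither listed nor needed, are in the scene too. What is shaped like the part that bears key_mid but green or pink is not meant.

How it is judged:
On the way, in this order (a step that is already met when the one before it is completed fails the run):
1. the key's blade, in the slot, presses the hatch down on its seal (contact force between key and unit above 1.5 N and value of joint hatch below 0.018 rad and z of key_tip in the frame of lock_mid below -0.004 m and horizontal distance between key_mid and lock_mid below 0.012 m), for 0.1 s.
2. the lock is turned its quarter turn (over 80 degrees) with the hatch down (value of joint lock above 1.4 rad and value of joint hatch below 0.0225 rad), for 0.2 s.
At the end, for the whole second after the job is handed in: The lock stands over 80 degrees (1.40 rad) with its cam holding the hatch shut (lift under 0.0225 rad); the key stands released, upright (within 0.08 rad) and at rest in a hole of the stand, its flange within 2.5 mm of the stand's top (all of step 2 and height (world z) of key_mid below 0.0695 m and angle between key_mid's own z axis and vertical below 0.08 rad and (horizontal distance between key_mid and hole0 below 0.005 m or horizontal distance between key_mid and hole1 below 0.005 m) and linear speed of key below 0.02 m/s and velocity of joint lock below 0.05 rad/s); the robot touches nothing.
It fails at once if the key is pressed or forced against the lock or hatch with more than 30 N (contact force between key and unit above 30 N).
It fails at once if the gripper or arm leans on the unit, its hatch or its lock (contact force between any of the fingers, the arm and unit above 5 N).
It fails at once if the nut driver is disturbed (distance of driver from where it was at the start of the episode above 0.012 m or angle between driver's own z axis and vertical above 0.3 rad).
It fails at once if another thing on the bench is moved or knocked over (distance of any of tin, earmuffs, cartridge from where it was at the start of the episode above 0.02 m).
It also fails if it takes over 72 s, if anything falls off the work surface, if the arm or the gripper's body presses on something with over 40 N, if the wrist force passes 120 N, or if a joint passes its speed limit or range.

ROBOT

A 6-joint arm with a two-finger parallel gripper is mounted at the origin on the work surface. World frame = base frame: x ahead of the robot, y to its left, z up, the work surface at z = 0. Lengths are in m, angles in rad, forces in N, time in s.
With the tool pointing down it reaches from about 0.25 to 0.725 m from the base axis. Payload 4 kg.
Tool frame: the origin (TCP) lies at the very end of the fingers, on their centre line; the grasp point (between the pads) lies 19 mm behind it; z points along the fingers, y is the line along which they close (so a half turn about z gives the same grasp; the last joint's range is limited). The gripper opens to 85 mm and grips with 20 to 120 N. Pads are 22 mm wide; open, the fingers measure 114 mm over their backs; the gripper's body (76 mm by 85 mm) begins 54 mm behind the grasp point. The pads swing forward as they close: fully open they stand 13 mm farther back than shut.
Start: joints at [-1.246, 0.241, 0.005, 1.335, 0, 1.571], TCP at [0.16, -0.474, 0.231] pointing down, gripper open.
Joint ranges: [-2.72, 2.72], [-1.05, 1.87], [-1.09, 1.28], [-1.99, 2.15], [-1.42, 1.44], [-3.14, 3.14]. Speed limits (rad/s): [2.79, 2.79, 3.14, 3.14, 3.14, 3.14].

INTERFACE

Orientations are given as a unit quaternion [x, y, z, w].
In Python, from workcell import bot, vision, workorder, boxes_of gives the robot as it stands.
- The arm moves only by the tool send_rows, never from a script. Its argument "motion" is text: rows parted by semicolons, each of 5 numbers parted by spaces: the closure, from -1 (fully open) to 1 (shut), so that 0 is half open, then the shift along the tool's x, y, z in cm, then the turn about the tool's z in rad. In form: claw x y z twist; .... A call has 1 to 5 rows; each row is the pose to reach, as a shift and turn from the pose commanded when the call began, along the tool's axes at that moment; what a row does not reach only later rows make up. A row lasts 1/10 s, in which the tool goes at most 50 mm and 8.59 degrees, less where a joint would pass 70% of its speed; a pose out of reach is approached as far as the arm can. A call with a gripper value outside its range is refused whole. The fingers move at their own pace and stop on an object; the grip force is fixed at half the most. Time passes only in rows, so rows that repeat a pose let the fingers close. It gives the time, the measured TCP pose, the force, the opening and the grip force at its end, in the units of the state.
- bot.get_obs(): the state, without advancing time (a new reading comes with each control period).
- vision.camera(name): name is "side" or "top" or "wrist"; returns the picture (480x640x3 uint8, red, green, blue); there is no depth.
- vision.camera_model(name): a dict with "fov_y" (degrees; the focal length in pixels is half the picture's height over the tangent of half this angle, whatever the lens; pixels are square), "cx", "cy" (the principal point, pixels), "world_from_camera" (4x4, takes a point from camera to world coordinates); the wrist camera has in their place "hand_eye" (4x4, takes a point from camera to tool coordinates, whose origin is the TCP and whose axes are the flange's). Camera axes: x right, y down, z forward; pixel columns grow to the right and rows downward; lengths in m; the calibration is good to about 2 mm. A picture is of the moment at which its call begins: read the wrist's pose just before it. camera_model takes no time and is no camera call.
- workorder.job_done(): hands the job in; it is judged then, once.
Trained networks look in the newest picture that a camera, given by its name, has taken for a name from the list of things; names that differ only in an ending like _2 or _b are one class to them, and where a whole thing is asked for, a point or a joint stands for the part that bears it (a point fixed in the world has none). Each returns a list of dicts, best first, with "conf" (0 to 1); they miss things now and then, are a little off and sometimes report something else, mostly with a low value. They report only what shows in the picture. A call takes as long as a camera call. They do not tell look-alikes from the thing itself.
- boxes_of(camera, target): "rect" ([centre column, centre row, width, height] in pixels, round what is visible of it).
The state is a dict: "clock": time; "joint_pos": joint angles; "joint_vel": joint speeds; "tau": joint torques, N m; "eef_pos": TCP position; "tool_rot": TCP orientation; "ft_force": force on the tool from outside, world axes, zero at the start; "ft_torque": the same for the moment, N m; "grip_width": finger opening in m; "grasp_force": force on a finger pad.
Only numpy, scipy, OpenCV 4.12 (cv2) and the standard library are available. Lean on these libraries where they do the work, as an engineer would, in place of code of your own. Each camera call takes 0.05 s, during which the arm holds its last target. There are 200 camera calls.

## Working session

There is one attempt and no reset: what is moved stays moved. The work goes in short steps, Python scripts to look and compute and a tool call to move; the robot and the scene stay as the last step left them, time stands still between calls to the robot, and variables do not carry over. Pictures are saved under pics/ and viewed, at most 10 in all, crops included, and the job is handed in when it is done.

Besides the shell and the picture viewer there is one more tool, called after "Emit:" in YAML: its name, and indented under it one key for each argument. send_rows: Moves the arm, as the interface text tells. Its arguments: {"type":"object","properties":{"motion":{"type":"string"}},"required":["motion"]}

```bash
mkdir -p pics; ls; cat > h.py <<'E'
import numpy as np,cv2
from workcell import bot,vision,workorder,boxes_of
from scipy.spatial.transform import Rotation as R
def snap(n,f,crop=None,s=1):
    im=vision.camera(n)[...,::-1]
    if crop: a,b,c,d=crop; im=im[b:d,a:c]
    if s!=1: im=cv2.resize(im,None,fx=s,fy=s,interpolation=cv2.INTER_CUBIC)
    cv2.imwrite('pics/'+f,im); return im
def W(n,o=None):
    m=vision.camera_model(n)
    if 'world_from_camera' in m: return m,np.array(m['world_from_camera'])
    o=o or bot.get_obs(); T=np.eye(4);T[:3,:3]=R.from_quat(o['tool_rot']).as_matrix();T[:3,3]=o['eef_pos']
    return m,T@np.array(m['hand_eye'])
def px2w(n,u,v,z,o=None):
    m,T=W(n,o); f=240/np.tan(np.radians(m['fov_y'])/2)
    d=T[:3,:3]@np.array([(u-m['cx'])/f,(v-m['cy'])/f,1]); p=T[:3,3]
    return p+d*(z-p[2])/d[2]
def w2px(n,P,o=None):
    m,T=W(n,o); f=240/np.tan(np.radians(m['fov_y'])/2)
    q=np.linalg.inv(T)@np.r_[P,1]; return q[:2]/q[2]*f+[m['cx'],m['cy']]
def st():
    o=bot.get_obs(); print({k:np.round(o[k],4).tolist() for k in ['clock','eef_pos','tool_rot','ft_force','ft_torque','grip_width','grasp_force','joint_pos']}); return o
E
python3 - <<'E'
from h import *
st()
a=snap('top','top0.png');b=snap('side','side0.png')
for c in ['top','side']:
    print(c,vision.camera_model(c))
    for t in ['key_mid','lock_mid','unit','stand','driver','tin','earmuffs','cartridge']:
        print(t,[(np.round(d['rect']).tolist(),round(d['conf'],2)) for d in boxes_of(c,t)][:4])
print(vision.camera_model('wrist'))
E
```

```text
pics
{'clock': 0.0, 'eef_pos': [0.1594, -0.4733, 0.2304], 'tool_rot': [0.9868, 0.1617, -0.0001, -0.001], 'ft_force': [-0.2293, 1.2556, -0.6678], 'ft_torque': [-0.0179, -0.0276, 0.0282], 'grip_width': 0.0855, 'grasp_force': 0.0, 'joint_pos': [-1.246, 0.2414, 0.0038, 1.3352, 0.0, 1.5708]}
top {'fov_y': 48.826932622979584, 'cx': 313.1957703936127, 'cy': 241.35183537174186, 'world_from_camera': array([[-0.01130368, -0.98704173,  0.16006517,  0.39849954],
       [-0.99977532,  0.0140267 ,  0.01589228,  0.0285325 ],
       [-0.01793153, -0.15984956, -0.98697851,  1.28414752],
       [ 0.        ,  0.        ,  0.        ,  1.        ]])}
key_mid [([419.0, 330.0, 16.0, 9.0], 0.66), ([425.0, 291.0, 13.0, 14.0], 0.51), ([454.0, 327.0, 17.0, 12.0], 0.48), ([462.0, 282.0, 17.0, 14.0], 0.44)]
lock_mid [([282.0, 247.0, 70.0, 83.0], 0.75)]
unit [([286.0, 236.0, 118.0, 125.0], 0.83)]
stand [([415.0, 274.0, 44.0, 65.0], 0.93)]
driver []
tin [([538.0, 211.0, 62.0, 60.0], 0.93)]
earmuffs [([427.0, 170.0, 61.0, 60.0], 0.9)]
cartridge [([121.0, 272.0, 39.0, 28.0], 0.59)]
side {'fov_y': 50.15239382296647
[... 587 characters left out ...]
22.0], 0.95)]
driver [([342.0, 208.0, 11.0, 20.0], 0.73), ([326.0, 155.0, 42.0, 57.0], 0.38)]
tin [([323.0, 153.0, 39.0, 60.0], 0.85)]
earmuffs [([267.0, 202.0, 60.0, 39.0], 0.61)]
cartridge [([307.0, 441.0, 43.0, 68.0], 0.87), ([301.0, 276.0, 137.0, 113.0], 0.41)]
{'fov_y': 69.85377408215626, 'cx': 321.42866276664955, 'cy': 240.95381125078947, 'hand_eye': array([[-1.07390947e-03, -9.47380145e-01, -3.20108900e-01,
         8.14207071e-02],
       [ 9.99999413e-01, -1.06386535e-03, -2.06254602e-04,
         1.47004106e-04],
       [-1.45151252e-04, -3.20108933e-01,  9.47380731e-01,
        -1.43271802e-01],
       [ 0.00000000e+00,  0.00000000e+00,  0.00000000e+00,
         1.00000000e+00]])}
```

```bash
python3 - <<'E'
import cv2
a=cv2.imread('pics/top0.png');a=a[140:370,200:500]
cv2.imwrite('pics/top0c.png',cv2.resize(a,None,fx=2.6,fy=2.6,interpolation=cv2.INTER_CUBIC))
E
```

```text
(no output)
```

View pics/top0c.png

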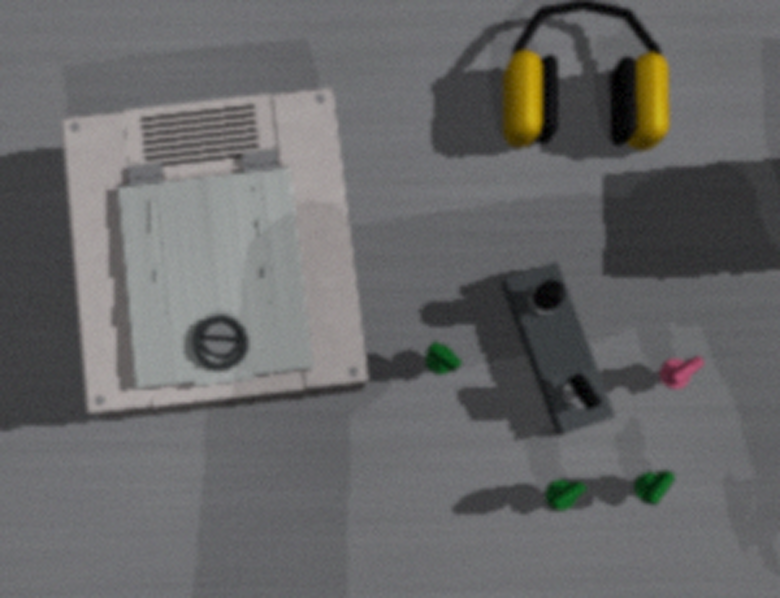

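View pics/side0.png

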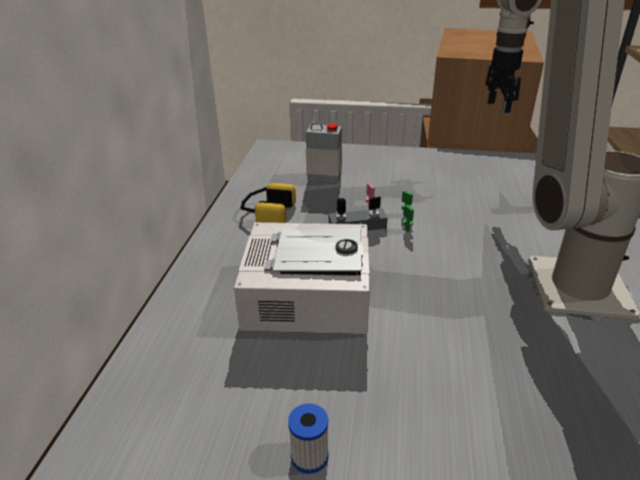

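The top picture shows the black key in the stand at about (423,290) and the round driver at (410,253). The look-alikes are green keys at (419,330), (454,327), (370,278) and a pink one at (462,282). The lock is at (284,271). I'm choosing the black one in the stand.

```bash
python3 - <<'E'
from h import *
k=px2w('top',423.5,290,.067);k2=px2w('side',375,205,.067);l=px2w('top',283.8,271.2,.135)
print('key',k,k2,'drv',px2w('top',410.4,252.7,.09),'lock',l, px2w('side',346,247,.135))
# handle line ends: crop px
f=lambda x,y:(x/2.6+200,y/2.6+140)
for c in [(502,280),(557,264),(612,410),(558,434)]: print('stand corner',px2w('top',*f(*c),.034))
for c in [(197,337),(240,341)]: print('slot',px2w('top',*f(*c),.135))
for c in [(65,120),(332,90),(366,380),(90,412)]: print('unit',px2w('top',*f(*c),.12))
E
```

```text
key [ 0.47947844 -0.20315379  0.067     ] [ 0.47685749 -0.19293132  0.067     ] drv [ 0.56289707 -0.17287949  0.09      ] lock [0.51973606 0.11199458 0.135     ] [0.51969622 0.10967498 0.135     ]
stand corner [ 0.58322368 -0.14164363  0.034     ]
stand corner [ 0.59736573 -0.1925317   0.034     ]
stand corner [ 0.46332732 -0.23640425  0.034     ]
stand corner [ 0.44241923 -0.18695689  0.034     ]
slot [0.52344505 0.1295596  0.135     ]
slot [0.5195921  0.09339649 0.135     ]
unit [0.71741775 0.24659746 0.12      ]
unit [0.74070044 0.01253937 0.12      ]
unit [ 0.48666136 -0.01221867  0.12      ]
unit [0.46258378 0.22146499 0.12      ]
```

Emit:
send_rows:
  motion: "-1 4.6 -1.87 0 0; -1 9.2 -3.74 0 0; -1 13.9 -5.6 0 0; -1 18.5 -7.5 0 0; -1 23.2 -9.3 0 0"

```text
clock: 1.4
eef_pos: [0.3504, -0.3107, 0.2316]
tool_rot: [0.987, 0.161, 0.0, 0.0]
ft_force: [0.5, -0.9, -0.6]
grip_width: 0.0853
grasp_force: 0.0
```

Emit:
send_rows:
  motion: "-1 4.6 -1.87 0 0; -1 9.2 -3.74 0 0; -1 13.9 -5.6 0 0; -1 15.9 -6.5 0 0; -1 15.9 -6.5 0 0"

```text
clock: 1.9
eef_pos: [0.4814, -0.1974, 0.231]
tool_rot: [0.986, 0.164, 0.0, -0.0]
ft_force: [-0.2, -0.6, -0.2]
grip_width: 0.0856
grasp_force: 0.0
```

```bash
python3 - <<'E'
from h import *
st();snap('wrist','w1.png')
for t in ['key_mid','stand','driver']:
  print(t,[(np.round(d['rect']).tolist(),round(d['conf'],2)) for d in boxes_of('wrist',t)][:4])
E
```

```text
{'clock': 1.9, 'eef_pos': [0.4814, -0.1974, 0.231], 'tool_rot': [0.9864, 0.1642, 0.0003, -0.0002], 'ft_force': [-0.1545, -0.63, -0.1651], 'ft_torque': [-0.0185, 0.0458, -0.0255], 'grip_width': 0.0856, 'grasp_force': 0.0, 'joint_pos': [-0.3894, 0.2808, 0.0577, 1.3473, 0.0006, 2.4222]}
key_mid [([330.0, 225.0, 31.0, 45.0], 0.89), ([184.0, 172.0, 63.0, 53.0], 0.89), ([337.0, 276.0, 50.0, 36.0], 0.85), ([399.0, 176.0, 39.0, 71.0], 0.71)]
stand [([328.0, 165.0, 52.0, 154.0], 0.83)]
driver [([327.0, 123.0, 28.0, 33.0], 0.96)]
```

View pics/w1.png

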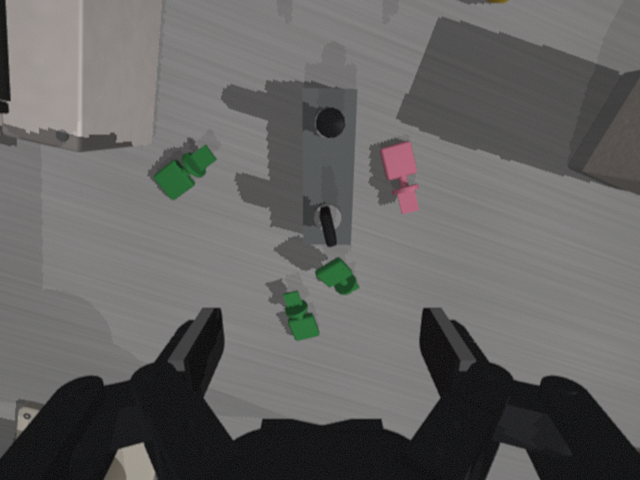

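The wrist view shows the black key at about (327,226), its handle running (322,209)–(332,243), with the driver at (329,122). A green look-alike stands close by at (337,272), and other green and pink ones lie around.

```bash
python3 - <<'E'
from h import *
im=cv2.imread('pics/w1.png')
c=cv2.resize(im[190:300,270:390],None,fx=5,fy=5,interpolation=cv2.INTER_CUBIC);cv2.imwrite('pics/w1c.png',c)
for a in [(329,219),(330,225)]: print(px2w('wrist',*a,.067))
a=px2w('wrist',322,209,.084);b=px2w('wrist',331,241,.084);print(a,b,np.linalg.norm(a-b),np.arctan2(*(a-b)[1::-1]))
print('flange',px2w('wrist',327,217,.039),'green',px2w('wrist',337,272,.05))
for c in [(303,66),(355,66),(350,244),(303,226)]:print(px2w('wrist',*c,.034))
E
```

```text
[ 0.47956022 -0.20751333  0.067     ]
[ 0.47439887 -0.21026196  0.067     ]
[ 0.49031175 -0.1970572   0.084     ] [ 0.46513978 -0.21395567  0.084     ] 0.03031807753292834 0.5912178940933658
flange [ 0.47395429 -0.20792445  0.039     ] green [ 0.42466667 -0.23536435  0.05      ]
[ 0.59751002 -0.14337758  0.034     ]
[ 0.61221818 -0.18738022  0.034     ]
[ 0.45272185 -0.24071267  0.034     ]
[ 0.4558347  -0.18803756  0.034     ]
```

View pics/w1c.png

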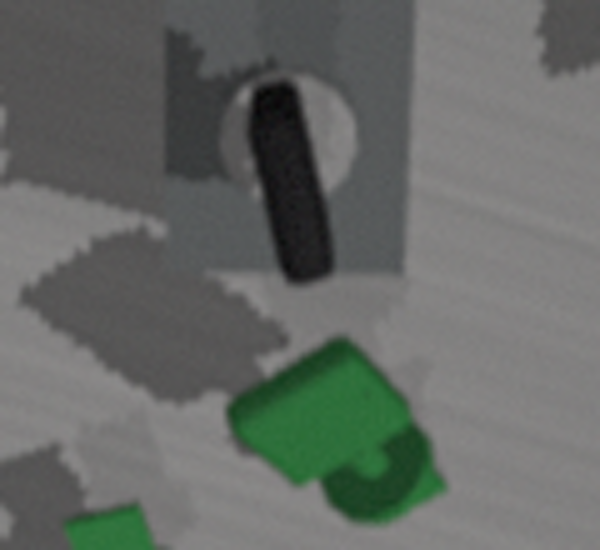

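```bash
cat >> h.py <<'E'
def fitkey(im,o,x0,zm=.067,roi=(300,190,360,265),thr=45):
    from scipy.optimize import minimize
    m=np.zeros(im.shape[:2],np.uint8);a,b,c,d=roi
    m[b:d,a:c]=(im[b:d,a:c].max(2)<thr)*255
    n,lab,s,_=cv2.connectedComponentsWithStats(m); m=(lab==1+np.argmax(s[1:,4])).astype(np.uint8)
    def cost(p):
        x,y,t=p; P=[]
        for i in(-1,1):
            for j in(-1,1):
                for k in(-1,1):
                    P.append(w2px('wrist',[x+i*.016*np.cos(t)-j*.005*np.sin(t),y+i*.016*np.sin(t)+j*.005*np.cos(t),zm+k*.017],o))
        h=cv2.convexHull(np.float32(P)); q=np.zeros_like(m)
        cv2.fillConvexPoly(q,np.int32(np.round(h*16)),1,shift=4); return int((q!=m).sum())
    best=None
    for t in np.arange(-1.5,1.6,.25):
        r=minimize(cost,[x0[0],x0[1],t],method='Nelder-Mead',options=dict(initial_simplex=[[x0[0],x0[1],t],[x0[0]+.005,x0[1],t],[x0[0],x0[1]+.005,t],[x0[0],x0[1],t+.2]]))
        if best is None or r.fun<best.fun: best=r
    return best.x,best.fun,int(m.sum())
E
python3 - <<'E'
from h import *
o=bot.get_obs();print(fitkey(cv2.imread('pics/w1.png'),o,[.474,-.208]))
print(px2w('wrist',328,218,.039),R.from_quat(o['tool_rot']).as_matrix())
E
```

```text
Traceback (most recent call last):
  File "h.py", line 38, in fitkey
    r=minimize(cost,[x0[0],x0[1],t],method='Nelder-Mead',options=dict(initial_simplex=[[x0[0],x0[1],t],[x0[0]+.005,x0[1],t],[x0[0],x0[1]+.005,t],[x0[0],x0[1],t+.2]]))
  File "h.py", line 33, in cost
    P.append(w2px('wrist',[x+i*.016*np.cos(t)-j*.005*np.sin(t),y+i*.016*np.sin(t)+j*.005*np.cos(t),zm+k*.017],o))
             ~~~~^^^^^^^^^^^^^^^^^^^^^^^^^^^^^^^^^^^^^^^^^^^^^^^^^^^^^^^^^^^^^^^^^^^^^^^^^^^^^^^^^^^^^^^^^^^^^^^
  File "h.py", line 19, in w2px
    m,T=W(n,o); f=240/np.tan(np.radians(m['fov_y'])/2)
        ~^^^^^
  File "h.py", line 10, in W
    m=vision.camera_model(n)
ValueError: time passes only in moves, steps and waits
```

Too many model calls; I'll cache the model.

```bash
sed -i 's/^    m=vision.camera_model(n)/    m=_m.setdefault(n,None) or vision.camera_model(n); _m[n]=m/; s/^def W(/_m={}\ndef W(/' h.py
python3 - <<'E'
from h import *
o=bot.get_obs();print(fitkey(cv2.imread('pics/w1.png'),o,[.474,-.208]))
print(px2w('wrist',328,218,.039,o),R.from_quat(o['tool_rot']).as_matrix())
E
```

```text
(array([ 0.4745592 , -0.20754876, -2.68205369]), np.float64(140.0), 403)
[ 0.47328956 -0.20921497  0.039     ] [[ 9.48085557e-01  3.18014861e-01 -5.70873431e-04]
 [ 3.18014808e-01 -9.48085728e-01 -1.82612693e-04]
 [-5.99310503e-04 -8.41374827e-06 -9.99999820e-01]]
```

Emit:
send_rows:
  motion: "0 -0.5 0.4 4 -0.1; 0 -1 0.75 7 -0.16; 0 -1 0.75 7 -0.16; 0 -1 0.75 7 -0.16"

```text
clock: 2.5
eef_pos: [0.4713, -0.2109, 0.1618]
tool_rot: [0.971, 0.238, -0.0, -0.0]
ft_force: [1.0, -0.3, 0.1]
grip_width: 0.0424
grasp_force: 0.0
```

```bash
python3 - <<'E'
from h import *
o=st();im=snap('wrist','w2.png')
uv=w2px('wrist',[.474,-.208,.067],o);print(uv)
u,v=map(int,uv)
cv2.imwrite('pics/w2c.png',cv2.resize(im[v-80:v+80,u-100:u+100],None,fx=4,fy=3.75)[:, :])
E
```

```text
{'clock': 2.5, 'eef_pos': [0.4713, -0.2109, 0.1618], 'tool_rot': [0.9712, 0.2383, -0.0002, -0.0003], 'ft_force': [1.0066, -0.3299, 0.1478], 'ft_torque': [-0.0268, -0.0227, -0.0267], 'grip_width': 0.0424, 'grasp_force': 0.0, 'joint_pos': [-0.4207, 0.3138, -0.0811, 1.1765, 0.0001, 2.2396]}
[319.79007069 237.36670938]
```

View pics/w2c.png

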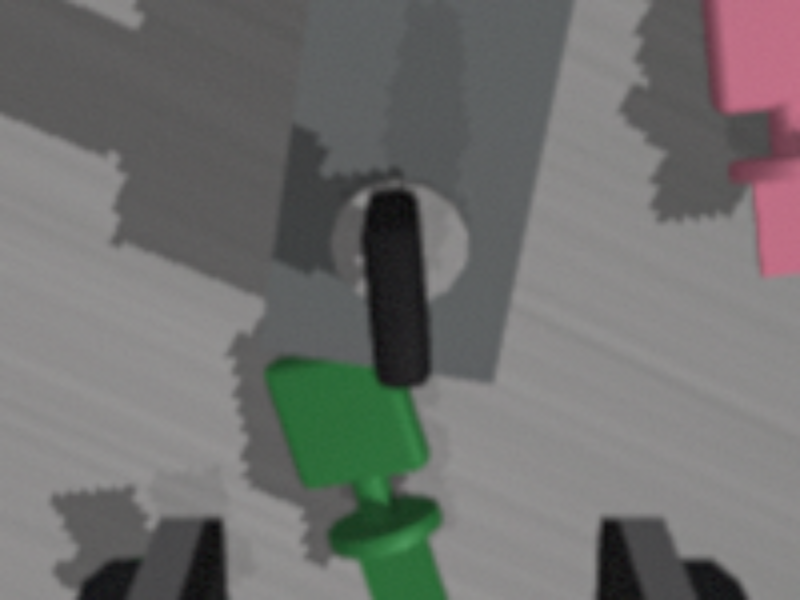

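```bash
python3 - <<'E'
from h import *
o=bot.get_obs();T=R.from_quat(o['tool_rot']).as_matrix()
for n,p in dict(fl=px2w('wrist',319,222,.039,o),hbot=px2w('wrist',319.5,256,.084,o),htopnear=px2w('wrist',317.3,209,.050,o)).items(): print(n,p,T.T@(p-o['eef_pos']))
E
```

```text
fl [ 0.47821493 -0.20599305  0.039     ] [ 0.00726023 -0.00200502  0.12385453]
hbot [ 0.46786825 -0.21201696  0.084     ] [-0.00463983 -0.00139559  0.07883944]
htopnear [ 0.48945419 -0.19876364  0.05      ] [ 0.02058499 -0.00318329  0.11287054]
```

Emit:
send_rows:
  motion: "0 0.75 -0.2 3 -0.04; 0 0.75 -0.2 7 -0.04; 0 0.75 -0.2 10 -0.04; 0 0.75 -0.2 11.4 -0.04; 0 0.75 -0.2 11.4 -0.04"

```text
clock: 3.05
eef_pos: [0.4777, -0.2047, 0.047]
tool_rot: [0.966, 0.259, -0.0, -0.0]
ft_force: [0.2, -0.4, 0.1]
grip_width: 0.0427
grasp_force: 0.0
```

Emit:
send_rows:
  motion: "1 0 0 0 0; 1 0 0 0 0; 1 0 0 0 0; 1 0 0 0 0; 1 0 0 0 0"

```text
clock: 3.55
eef_pos: [0.4797, -0.2056, 0.0495]
tool_rot: [0.966, 0.259, 0.002, 0.001]
ft_force: [0.6, -0.8, 7.1]
grip_width: 0.0094
grasp_force: 58.9
```

```bash
python3 - <<'E'
from h import *
o=st();im=snap('wrist','w3.png',(180,120,460,400),2)
E
```

```text
{'clock': 3.55, 'eef_pos': [0.4797, -0.2056, 0.0495], 'tool_rot': [0.9658, 0.2593, 0.0019, 0.0015], 'ft_force': [0.6418, -0.8392, 7.1416], 'ft_torque': [0.0456, 0.0291, 0.0268], 'grip_width': 0.0094, 'grasp_force': 58.9497, 'joint_pos': [-0.4049, 0.4315, -0.2307, 0.9038, 0.0001, 2.212]}
```

View pics/w3.png

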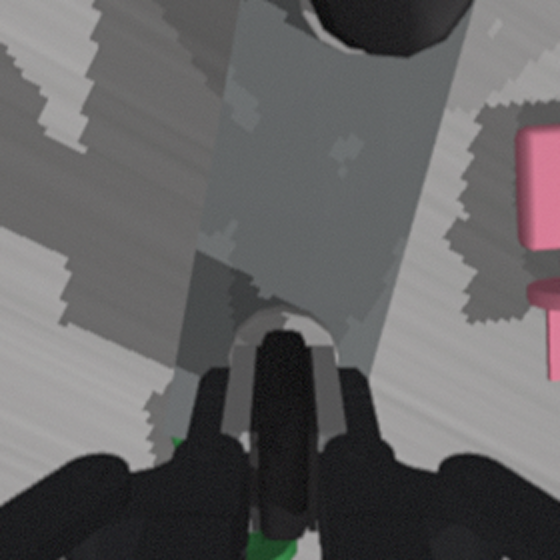

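Emit:
send_rows:
  motion: "1 0 0 -4 0; 1 0 0 -8 -0.15; 1 0 0 -12 -0.3; 1 0 0 -16 -0.45; 1 0 0 -19 -0.6"

```text
clock: 4.1
eef_pos: [0.4783, -0.205, 0.2408]
tool_rot: [0.844, 0.536, 0.001, 0.002]
ft_force: [0.9, 0.6, -1.3]
grip_width: 0.0095
grasp_force: 59.3
```

Emit:
send_rows:
  motion: "1 4.2 -1.5 0 -0.15; 1 8.4 -3 0 -0.3; 1 12.7 -4.4 0 -0.45; 1 16.9 -5.9 0 -0.6; 1 21.2 -7.4 0 -0.75"

```text
clock: 4.6
eef_pos: [0.5023, 0.02, 0.2379]
tool_rot: [0.59, 0.808, 0.0, 0.0]
ft_force: [0.7, -0.8, -0.6]
grip_width: 0.0093
grasp_force: 59.3
```

Emit:
send_rows:
  motion: "1 3 1.3 0 -0.15; 1 6 2.7 0 -0.3; 1 9 4 0 -0.45; 1 12.2 5.4 0 -0.6; 1 12.2 5.4 0 -0.75"

```text
clock: 5.1
eef_pos: [0.5176, 0.1549, 0.2374]
tool_rot: [0.25, 0.968, 0.001, 0.0]
ft_force: [-0.8, -1.0, -0.7]
grip_width: 0.0091
grasp_force: 59.3
```

Emit:
send_rows:
  motion: "1 0 0 0 -0.15; 1 0 0 0 -0.3; 1 0 0 0 -0.45; 1 0 0 0 -0.6; 1 0 0 0 -0.75"

```text
clock: 5.6
eef_pos: [0.5174, 0.1509, 0.2377]
tool_rot: [-0.119, 0.993, 0.0, 0.0]
ft_force: [-0.2, -0.8, -0.4]
grip_width: 0.0095
grasp_force: 59.3
```

Emit:
send_rows:
  motion: "1 0 0 0 -0.15; 1 0 0 0 -0.3; 1 0 0 0 -0.45; 1 0 0 0 -0.6; 1 0 0 0 -0.75"

```text
clock: 6.1
eef_pos: [0.5174, 0.1509, 0.2377]
tool_rot: [-0.475, 0.88, -0.0, 0.0]
ft_force: [0.2, 0.1, -0.9]
grip_width: 0.0092
grasp_force: 59.3
```

Emit:
send_rows:
  motion: "1 0 0 0 -0.15; 1 0 0 0 -0.3; 1 0 0 0 -0.45; 1 0 0 0 -0.6; 1 0 0 0 -0.68"

```text
clock: 6.6
eef_pos: [0.5174, 0.1509, 0.2377]
tool_rot: [0.74, -0.672, 0.0, -0.0]
ft_force: [-0.4, 0.2, -0.3]
grip_width: 0.009
grasp_force: 59.3
```

```bash
python3 - <<'E'
from h import *
o=st();im=snap('wrist','w4.png')
print([d['rect'] for d in boxes_of('wrist','lock_mid')],w2px('wrist',[.52,.11,.135],o),w2px('wrist',np.array(o['eef_pos'])+[0,0,-.0375],o))
E
```

```text
{'clock': 6.6, 'eef_pos': [0.5174, 0.1509, 0.2377], 'tool_rot': [0.7405, -0.6721, 0.0001, -0.0001], 'ft_force': [-0.3503, 0.1526, -0.2974], 'ft_torque': [0.0093, 0.0124, -0.0212], 'grip_width': 0.009, 'grasp_force': 59.2931, 'joint_pos': [0.2838, 0.3156, 0.123, 1.3779, -0.0, -1.3837]}
[[242.8, 175.2, 269.7, 212.3]] [322.1413186  186.38488094] [320.17140015 276.61387973]
```

View pics/w4.png

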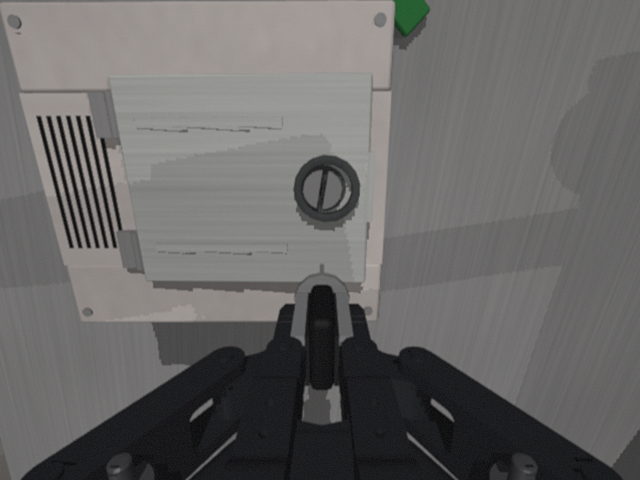

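The wrist view shows the lock ring centred near (327,188), its slot running roughly (325,167)–(321,210), and the key's flange at (321,288) with the blade edge showing at (322,267). I'm zooming in for the angles.

```bash
python3 - <<'E'
import cv2
a=cv2.imread('pics/w4.png')[150:300,270:380]
cv2.imwrite('pics/w4c.png',cv2.resize(a,None,fx=4,fy=4,interpolation=cv2.INTER_CUBIC))
E
```

```text
(no output)
```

View pics/w4c.png

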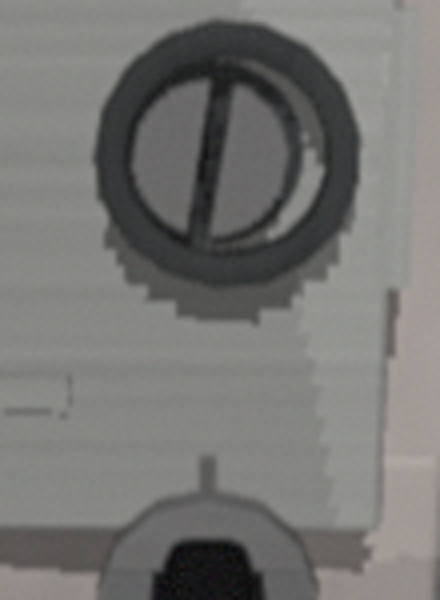

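```bash
python3 - <<'E'
from h import *
o=bot.get_obs();T=R.from_quat(o['tool_rot']).as_matrix();e=np.array(o['eef_pos'])
z=.135
g=lambda u,v,zz:px2w('wrist',u,v,zz,o)
f=lambda x,y:(270+x/4,150+y/4)
a,b=g(*f(222,80),z),g(*f(199,243),z)
print('slot',a,b,'len',np.linalg.norm(a-b),'yaw',np.arctan2(*(a-b)[1::-1]))
for n,p in [('bezL',(97,153)),('bezR',(358,153)),('bezT',(227,22)),('bezB',(227,285)),('plug',(212,154))]:
  w=g(*f(*p),z);print(n,w,T.T@(w-e))
print('flange front',T.T@(g(*f(208.5,492),e[2]-.0155)-e),'R/L',[T.T@(g(*f(c,590),e[2]-.0155)-e) for c in(97,320)])
print('blade front',T.T@(g(*f(208,456),e[2]-.0375)-e))
print('blade w',[T.T@(g(*f(c,470),e[2]-.0375)-e) for c in(200,216)])
E
```

```text
slot [0.51855529 0.09824002 0.135     ] [0.51996398 0.1279713  0.135     ] len 0.029764631100390886 yaw -1.6181418024145182
bezL [0.53967477 0.11314533 0.135     ] [ 0.03966297 -0.01866587  0.10269029]
bezR [0.49301903 0.10889276 0.135     ] [0.03960673 0.02818324 0.10267377]
bezT [0.51863137 0.0882387  0.135     ] [0.06252875 0.00457894 0.10268099]
bezB [0.5140882 0.135439  0.135    ] [0.01511067 0.00476199 0.10268321]
plug [0.5191026 0.1114511 0.135    ] [0.03945807 0.00197493 0.10268302]
flange front [0.01201602 0.00107327 0.01549904] R/L [array([-0.0017295 , -0.01331251,  0.01550478]), array([-0.00177146,  0.01544914,  0.01549464])]
blade front [0.00782799 0.00106651 0.03749925]
blade w [array([ 5.67743532e-03, -7.40463408e-05,  3.74997555e-02]), array([0.00567428, 0.00220472, 0.03749895])]
```

Emit:
send_rows:
  motion: "1 2 0.1 1 0.14; 1 4.1 0.1 2.5 0.14; 1 4.1 0.1 4.7 0.14; 1 4.1 0.1 4.7 0.14; 1 4.1 0.1 4.7 0.14"

```text
clock: 7.2
eef_pos: [0.52, 0.1101, 0.1905]
tool_rot: [-0.69, 0.724, 0.0, -0.0]
ft_force: [0.7, 0.4, -0.1]
grip_width: 0.0094
grasp_force: 59.3
```

```bash
python3 - <<'E'
from h import *
o=st();im=snap('wrist','w5.png',(250,180,390,320),4)
print(w2px('wrist',[.519,.1115,.135],o))
E
```

```text
{'clock': 7.2, 'eef_pos': [0.52, 0.1101, 0.1905], 'tool_rot': [-0.6897, 0.7241, 0.0003, -0.0003], 'ft_force': [0.6638, 0.45, -0.1405], 'ft_torque': [0.0054, -0.023, -0.0601], 'grip_width': 0.0094, 'grasp_force': 59.2903, 'joint_pos': [0.2085, 0.3239, 0.0109, 1.2585, 0.0001, -1.3137]}
[322.02948261 266.82058874]
```

View pics/w5.png

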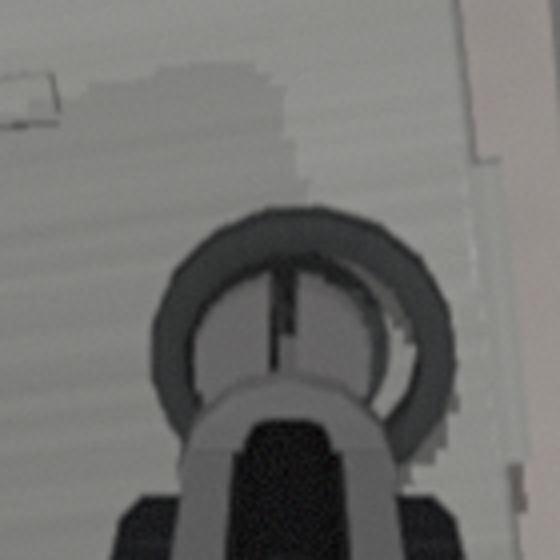

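```bash
python3 - <<'E'
from h import *
o=bot.get_obs();T=R.from_quat(o['tool_rot']).as_matrix();e=np.array(o['eef_pos'])
t=lambda x,y,zz:np.round(1e3*(T.T@(px2w('wrist',250+x/4,180+y/4,zz,o)-e)),2)
print('bezfront',t(304,207,.135),'plugfront',t(283,256,.135),'slot',t(283,290,.135),'flangefront',t(288,375,e[2]-.0155),'blade',t(288,337,e[2]-.0375),'bladeL/R',t(279,345,e[2]-.0375),t(297,345,e[2]-.0375))
E
```

```text
bezfront [21.34  3.49 56.25] plugfront [13.47  0.29 56.25] slot [ 7.9   0.28 56.25] flangefront [11.72  0.95 15.49] blade [ 7.79  1.01 37.5 ] bladeL/R [ 6.56 -0.27 37.5 ] [ 6.56  2.29 37.5 ]
```

Emit:
send_rows:
  motion: "1 0 -0.07 1 0; 1 0 -0.07 1.5 0; 1 0 -0.07 1.7 0; 1 0 -0.07 1.9 0; 1 0 -0.07 1.9 0"

```text
clock: 7.75
eef_pos: [0.522, 0.1106, 0.1732]
tool_rot: [-0.69, 0.724, -0.001, 0.002]
ft_force: [-1.1, 0.5, 10.6]
grip_width: 0.0093
grasp_force: 61.0
```

```bash
python3 - <<'E'
from h import *
o=st()
E
```

```text
{'clock': 7.75, 'eef_pos': [0.522, 0.1106, 0.1732], 'tool_rot': [-0.6902, 0.7236, -0.0008, 0.0016], 'ft_force': [-1.1382, 0.476, 10.5814], 'ft_torque': [-0.0254, 0.3659, 0.0196], 'grip_width': 0.0093, 'grasp_force': 60.9841, 'joint_pos': [0.2086, 0.3352, -0.0194, 1.2126, 0.0004, -1.3149]}
```

```bash
python3 - <<'E'
from h import *
o=bot.get_obs();T=R.from_quat(o['tool_rot']).as_matrix();e=np.array(o['eef_pos'])
im=snap('wrist','w6.png');g=im.mean(2).astype(int)
for r in range(226,296,2): print(r,*g[r,304:342])
# predicted front bezel row for bezel tops
for z in (.124,.127,.131,.135,.138): print(z,w2px('wrist',[.5155,.0884,z],o),w2px('wrist',[.519,.098,z],o))
E
```

```text
226 131 130 131 132 130 131 134 138 143 142 144 144 142 143 143 143 142 142 141 142 141 142 142 140 140 139 141 141 140 141 141 141 141 141 140 139 139 140
228 130 127 130 128 130 129 129 129 129 130 131 140 143 141 140 140 140 143 141 141 141 141 139 142 140 142 142 140 140 141 139 140 140 141 139 138 140 139
230 128 128 128 129 129 128 128 128 129 130 135 139 141 143 140 140 140 141 140 140 139 141 141 140 140 139 138 140 139 138 138 137 138 136 135 137 136 137
232 128 129 129 128 129 128 128 128 127 129 137 140 139 138 137 138 138 137 137 136 138 137 138 138 137 136 137 137 138 137 138 139 138 139 138 138 140 138
234 128 125 125 125 125 125 126 123 125 126 135 136 138 137 139 136 135 136 136 135 137 137 136 135 137 137 136 128 126 128 127 130 138 138 142 141 143 142
236 124 125 122 124 127 125 125 125 126 128 136 139 139 132 119 103 85 76 69 68 68 66 63 62 62 63 59 55 55 56 56 55 64 75 90 101 109 116
238 128 125 127 127 130 128 129 126 125 112 103 84 73 63 49 46 44 46 49 50 49 47 49 48 48 47 53 49 53 50 53 47 49 51 43 46 46 46
240 129 130 130 129 126 111 96 76 60 48 46 44 46 48 52
[... 3039 characters left out ...]
 46 79 97 98 99 97 96 97 98 96 98
290 100 97 98 98 99 101 91 52 18 13 18 21 17 21 26 15 12 14 20 22 21 15 20 20 16 18 13 18 49 87 98 100 97 98 97 97 96 96
292 91 94 92 88 82 75 60 34 12 15 16 22 18 15 23 24 20 16 18 22 20 19 22 23 19 16 21 12 31 63 78 83 91 92 89 90 88 92
294 90 93 92 85 49 24 22 17 17 16 19 19 20 15 22 18 15 21 17 21 18 24 17 14 22 16 13 18 13 18 24 52 86 91 92 90 92 88
0.124 [329.76324438 233.28729338] [324.54462612 248.92671841]
0.127 [329.87006604 234.83667527] [324.57629226 250.67236753]
0.131 [330.01734171 236.97281761] [324.61992788 253.07785418]
0.135 [330.17045866 239.19368416] [324.66526632 255.57721209]
0.138 [330.28934193 240.91801229] [324.70044849 257.51668811]
```

Emit:
send_rows:
  motion: "1 0 0 -0.6 0; 1 0 0 -1 0; 1 0 0 -1 0; 1 0 0 -1 0"

```text
clock: 8.2
eef_pos: [0.5204, 0.1099, 0.1806]
tool_rot: [-0.69, 0.724, 0.0, -0.001]
ft_force: [0.0, 0.6, -1.2]
grip_width: 0.0092
grasp_force: 59.3
```

```bash
cat >> h.py <<'E'
def prof(f,rows,c0=300,c1=345):
    o=st();im=snap('wrist',f);g=im.mean(2).astype(int)
    for r in rows: print(r,*g[r:r+2,c0:c1].mean(0).astype(int))
    return o,g
E
python3 - <<'E'
from h import *
o,g=prof('w7.png',range(232,284,3),304,342)
print(g[225:300:1,330].tolist())
E
```

```text
{'clock': 8.2, 'eef_pos': [0.5204, 0.1099, 0.1806], 'tool_rot': [-0.6901, 0.7237, 0.0004, -0.0007], 'ft_force': [0.0138, 0.5753, -1.2], 'ft_torque': [-0.0186, 0.0003, 0.005], 'grip_width': 0.0092, 'grasp_force': 59.3089, 'joint_pos': [0.2081, 0.3313, -0.0051, 1.236, -0.0, -1.3151]}
232 130 129 130 129 129 127 129 129 128 129 128 126 127 127 128 129 128 131 130 131 136 139 138 137 137 136 137 137 136 137 136 138 138 137 139 138 137 138
235 125 127 125 125 126 124 125 125 125 126 126 125 123 116 116 116 118 115 114 117 123 124 123 125 123 123 123 123 125 128 135 141 142 143 143 142 141 142
238 127 128 128 129 129 127 119 110 94 76 64 59 50 47 47 48 46 46 47 45 48 46 46 50 44 43 47 46 48 48 49 53 61 75 83 93 110 120
241 110 95 77 64 59 52 47 45 49 49 50 53 53 55 54 55 57 54 55 54 54 55 54 55 55 58 53 55 56 58 57 58 56 53 52 49 47 44
244 43 45 49 51 52 51 54 53 56 56 55 54 53 53 54 52 52 54 52 51 52 52 50 51 54 53 52 51 51 53 56 55 56 53 58 59 57 57
247 55 51 55 53 54 51 53 49 51 52 52 50 49 52 48 48 50 49 48 47 49 47 44 47 46 48 49 49 50 50 49 50 51 52 57 55 54 55
250 52 50 50 53 51 50 
[... 1078 characters left out ...]
4 88 89 92 94 96 96 98 98 98 99 100 100 100 98 98 99 98 100 99 100 97 97 95 95 93 92 89 86 84 78 81 86 95 99 100
280 84 91 99 102 101 101 100 100 101 100 100 100 98 100 100 101 99 99 100 99 100 99 99 101 100 99 100 99 99 100 100 98 99 92 84 76 74 81
283 102 102 100 100 99 99 99 101 100 100 98 93 89 88 89 88 88 88 87 88 86 87 87 90 93 96 98 100 101 99 99 99 99 100 99 97 95 85
[142, 141, 143, 142, 141, 139, 139, 137, 138, 141, 137, 109, 59, 46, 49, 53, 55, 52, 56, 53, 52, 50, 50, 49, 37, 33, 37, 31, 39, 58, 78, 89, 88, 90, 93, 96, 100, 99, 99, 100, 100, 100, 100, 99, 99, 98, 100, 98, 96, 87, 82, 84, 91, 99, 102, 101, 100, 100, 100, 96, 83, 59, 30, 9, 10, 18, 12, 17, 16, 14, 19, 26, 12, 22, 12]
```

Emit:
send_rows:
  motion: "1 0 0 0.2 0; 1 0 0 0.4 0; 1 0 0 0.4 0; 1 0 0 0.4 0"

```text
clock: 8.65
eef_pos: [0.5208, 0.11, 0.177]
tool_rot: [-0.69, 0.724, 0.0, -0.0]
ft_force: [0.2, -0.1, -1.6]
grip_width: 0.0092
grasp_force: 59.3
```

```bash
python3 - <<'E'
from h import *
o,g=prof('w8.png',range(249,279,3),304,342)
print(g[225:245,330].tolist())
E
```

```text
{'clock': 8.65, 'eef_pos': [0.5208, 0.11, 0.177], 'tool_rot': [-0.6901, 0.7237, 0.0002, -0.0003], 'ft_force': [0.1948, -0.0831, -1.5988], 'ft_torque': [-0.0162, -0.0155, 0.0036], 'grip_width': 0.0092, 'grasp_force': 59.3013, 'joint_pos': [0.2081, 0.3336, -0.0115, 1.2263, 0.0, -1.3151]}
249 53 54 52 55 54 54 51 52 51 51 52 50 51 50 49 47 49 49 48 48 48 48 47 49 48 49 47 50 49 47 51 51 52 52 53 54 54 55
252 51 52 49 52 54 51 49 48 47 46 47 42 39 40 35 36 30 32 34 33 31 31 32 34 35 36 37 35 33 34 33 41 47 51 60 58 56 55
255 49 49 47 45 44 38 35 32 34 32 35 39 37 43 37 31 30 33 37 38 34 43 49 56 53 50 46 44 44 39 37 37 36 33 35 41 59 70
258 45 42 37 33 40 45 56 63 62 70 81 85 89 87 74 49 43 45 52 49 47 57 76 87 88 88 87 87 80 65 55 44 38 37 39 36 36 36
261 35 43 65 79 87 88 91 94 93 95 97 98 99 95 72 49 46 47 51 49 49 58 83 97 98 96 96 93 92 91 89 86 85 81 71 65 58 58
264 74 81 91 97 97 100 99 100 98 98 98 99 99 97 70 54 77 84 85 78 58 60 91 100 100 98 98 99 98 99 98 96 94 91 90 87 82 74
267 97 99 100 98 99 100 98 99 101 98 99 100 100 94 68 54 84 89 88 81 49 55 93 102 98 98 98 98 98 99 98 99 99 98 98 96 94 91
270 99 98 99 99 98 100 100 100 100 99 100 98 100 94 69 58 81 87 86 81 50 53 93 101 99 100 99 100 99 98 99 98 97 99 98 97 101 105
273 99 98 98 100 98 96 96 93 91 91 91 91 88 86 83 83 86 86 87 86 82 78 82 86 88 89 91 91 92 95 98 98 97 99 98 99 97 99
276 98 95 90 88 88 85 88 90 90 90 92 93 97 96 98 99 99 100 98 100 98 98 96 93 89 89 88 85 82 83 80 81 79 88 94 98 98 99
[144, 144, 141, 142, 140, 142, 141, 140, 139, 138, 138, 138, 134, 104, 58, 45, 48, 53, 53, 56]
```

Emit:
send_rows:
  motion: "1 0 0.02 0.15 0; 1 0 0.02 0.3 0; 1 0 0.02 0.3 0; 1 0 0.02 0.3 0"

```text
clock: 9.1
eef_pos: [0.5207, 0.11, 0.1742]
tool_rot: [-0.69, 0.724, 0.0, -0.0]
ft_force: [0.1, 0.3, -0.8]
grip_width: 0.0091
grasp_force: 59.3
```

```bash
python3 - <<'E'
from h import *
o,g=prof('w9.png',range(249,279,3),304,342)
print(g[225:245,330].tolist())
E
```

```text
{'clock': 9.1, 'eef_pos': [0.5207, 0.11, 0.1742], 'tool_rot': [-0.6901, 0.7237, 0.0001, -0.0001], 'ft_force': [0.1276, 0.2855, -0.7764], 'ft_torque': [0.0207, 0.0523, 0.0048], 'grip_width': 0.0091, 'grasp_force': 59.3016, 'joint_pos': [0.2082, 0.3349, -0.0171, 1.2189, 0.0, -1.315]}
249 48 51 55 55 56 55 53 54 53 52 53 54 52 51 50 52 49 52 51 52 50 50 50 52 49 51 52 50 50 51 51 56 56 57 58 57 56 53
252 53 54 52 52 54 50 51 49 52 48 49 51 50 46 44 44 43 43 45 43 41 40 39 42 41 41 41 41 39 46 48 49 53 55 52 55 52 52
255 50 50 50 50 50 48 45 44 41 39 36 36 35 31 31 32 32 27 34 33 32 29 33 31 32 35 37 36 36 37 33 34 39 46 53 61 64 63
258 50 45 43 40 34 33 34 35 40 43 47 57 65 75 62 45 41 44 44 36 28 39 64 79 79 77 72 69 63 44 39 37 36 36 34 36 36 46
261 39 36 38 46 59 67 79 85 87 89 89 92 93 89 67 46 43 42 44 42 33 48 76 90 90 89 88 87 88 84 79 67 60 52 48 46 43 42
264 56 66 84 90 92 95 96 100 98 99 100 100 100 95 71 64 78 83 82 74 50 55 91 101 100 98 99 98 96 96 93 90 89 89 87 81 70 58
267 92 96 98 99 99 99 98 99 100 98 99 100 100 95 63 55 81 88 88 80 48 54 94 100 99 98 98 98 99 99 100 97 99 99 97 91 90 86
270 99 99 100 98 100 99 99 100 99 98 100 99 101 92 62 55 82 86 87 79 46 53 95 101 99 100 99 100 98 99 98 98 97 98 98 98 97 96
273 100 99 100 99 98 97 95 96 91 91 92 89 89 86 82 82 86 86 87 85 79 81 87 87 87 89 90 91 94 95 96 97 98 99 99 97 102 105
276 98 95 91 86 88 88 88 89 90 92 92 93 96 98 98 98 99 99 99 98 98 98 97 93 90 88 88 86 84 81 80 81 81 89 95 99 102 107
[142, 142, 144, 141, 139, 141, 141, 139, 141, 139, 138, 138, 138, 137, 115, 72, 50, 46, 52, 56]
```

Emit:
send_rows:
  motion: "1 0 0.01 0.1 0; 1 0 0.01 0.2 0; 1 0 0.01 0.3 0; 1 0 0.01 0.3 0; 1 0 0.01 0.3 0"

```text
clock: 9.65
eef_pos: [0.5208, 0.11, 0.1716]
tool_rot: [-0.69, 0.724, -0.0, 0.0]
ft_force: [-1.4, -0.0, 2.5]
grip_width: 0.0091
grasp_force: 59.9
```

```bash
python3 - <<'E'
from h import *
o,g=prof('w10.png',range(252,279,3),304,342)
print(g[225:245,330].tolist())
E
```

```text
{'clock': 9.65, 'eef_pos': [0.5208, 0.11, 0.1716], 'tool_rot': [-0.6901, 0.7238, -0.0001, 0.0002], 'ft_force': [-1.4368, -0.0047, 2.4901], 'ft_torque': [-0.0751, 0.1582, 0.0125], 'grip_width': 0.0091, 'grasp_force': 59.8524, 'joint_pos': [0.2082, 0.3363, -0.0222, 1.2119, 0.0, -1.3149]}
252 54 51 52 54 53 53 51 48 49 50 49 49 48 46 45 44 42 44 43 44 43 45 41 45 38 39 41 42 39 43 47 51 53 55 54 53 55 53
255 52 52 50 48 50 50 47 42 43 41 39 35 35 32 31 34 30 32 35 36 39 37 36 37 35 38 36 38 39 35 35 35 37 44 48 57 65 67
258 47 48 47 42 39 35 35 34 39 41 42 50 60 63 56 34 17 19 31 33 33 44 62 78 79 80 76 74 64 46 36 38 38 37 37 32 34 42
261 42 37 36 39 52 63 73 81 88 88 90 91 92 95 87 46 16 16 23 33 37 42 63 90 92 90 89 89 90 88 80 70 61 55 51 44 42 44
264 45 62 73 82 88 94 97 98 97 100 97 98 99 100 94 60 75 82 82 75 49 36 63 96 99 100 100 98 97 98 98 98 93 91 87 83 73 60
267 86 93 96 98 98 100 99 99 99 98 98 99 99 100 89 60 78 88 87 82 55 44 66 96 99 98 100 100 97 100 106 109 108 107 102 98 93 87
270 98 100 100 99 98 100 98 100 100 99 99 99 100 102 90 64 80 86 85 82 58 48 71 97 98 98 98 100 98 98 99 98 98 100 106 107 107 102
273 97 99 99 99 99 97 96 94 91 89 91 90 88 87 85 83 86 87 86 87 81 80 81 86 87 87 88 89 94 94 95 97 98 102 108 107 109 109
276 97 94 93 93 88 88 88 89 90 91 92 93 95 98 98 99 98 98 100 98 98 97 95 93 90 88 87 85 84 81 82 81 84 95 103 109 109 108
[142, 144, 143, 142, 141, 141, 141, 142, 138, 140, 135, 137, 140, 137, 110, 70, 47, 44, 53, 58]
```

Emit:
send_rows:
  motion: "1 0 0.05 0 0; 1 0 0.05 0.1 0; 1 0 0.05 0.2 0; 1 0 0.05 0.2 0"

```text
clock: 10.1
eef_pos: [0.5206, 0.11, 0.1697]
tool_rot: [-0.69, 0.724, -0.0, 0.0]
ft_force: [-0.1, -0.6, 5.5]
grip_width: 0.009
grasp_force: 60.2
```

```bash
python3 - <<'E'
from h import *
o,g=prof('w11.png',range(255,279,3),304,342)
print(g[225:245,330].tolist())
E
```

```text
{'clock': 10.1, 'eef_pos': [0.5206, 0.11, 0.1697], 'tool_rot': [-0.6901, 0.7238, -0.0004, 0.0004], 'ft_force': [-0.084, -0.6071, 5.4517], 'ft_torque': [-0.1459, 0.009, 0.0293], 'grip_width': 0.009, 'grasp_force': 60.2117, 'joint_pos': [0.2084, 0.3368, -0.0268, 1.2061, -0.0002, -1.3147]}
255 51 51 47 49 47 48 47 45 44 40 37 37 34 32 31 38 35 36 37 37 39 37 37 35 39 36 35 36 38 36 38 37 37 44 50 60 66 70
258 48 48 48 43 38 34 34 34 39 47 57 59 61 63 57 38 21 25 18 24 19 23 39 61 63 59 61 56 45 37 40 37 38 37 34 35 33 41
261 42 36 34 40 52 62 73 82 86 87 89 90 91 92 88 54 36 39 39 35 28 28 60 91 93 92 91 91 90 89 89 84 76 67 60 52 52 52
264 43 59 71 81 88 92 96 98 98 98 99 100 100 102 91 66 76 84 83 79 52 35 64 93 102 97 99 106 107 104 100 98 92 91 87 82 74 62
267 86 89 96 98 98 98 98 99 98 97 98 99 100 99 91 65 80 88 88 82 60 44 66 96 99 98 99 106 108 107 106 109 108 106 104 100 94 86
270 97 99 97 98 97 98 98 98 99 98 98 99 98 100 90 64 79 88 85 80 56 45 67 94 100 100 102 106 108 108 107 107 107 108 109 107 107 101
273 98 99 99 98 97 95 95 94 91 89 90 91 88 86 86 83 86 88 88 87 81 80 82 87 87 88 89 93 96 97 98 105 108 108 108 107 107 108
276 98 94 89 89 88 88 86 89 91 91 91 93 97 97 98 98 98 99 99 97 99 98 97 94 91 89 87 84 83 82 81 82 83 93 103 107 107 108
[142, 144, 143, 142, 141, 140, 140, 141, 140, 140, 138, 136, 138, 139, 113, 70, 47, 46, 51, 59]
```

```bash
python3 - <<'E'
from h import *
m,_=W('wrist');H=np.array(m['hand_eye']);f=240/np.tan(np.radians(m['fov_y'])/2)
def pose(e,q):
    T=np.eye(4);T[:3,:3]=R.from_quat(q).as_matrix();T[:3,3]=e;return T@H
V=[([.5174,.1509,.2377],[.7405,-.6721,0,0],(326.9,155.4)),([.52,.1101,.1905],[-.6897,.7241,0,0],(326,231.8)),([.5204,.1099,.1806],[-.6901,.7237,.0004,-.0007],(326,236.2)),([.5208,.11,.177],[-.6901,.7237,.0002,-.0003],(326,238.2)),([.5207,.11,.1742],[-.6901,.7237,0,0],(326,239.2))]
A=[];b=[]
for e,q,(u,v) in V[:4]:
    T=pose(e,q);d=T[:3,:3]@[(u-m['cx'])/f,(v-m['cy'])/f,1];d/=np.linalg.norm(d);P=np.eye(3)-np.outer(d,d);A.append(P);b.append(P@T[:3,3])
x=np.linalg.lstsq(np.vstack(A),np.hstack(b),rcond=None)[0];print(x)
for e,q,uv in V: 
    c=np.linalg.inv(pose(e,q))@np.r_[x,1];print(uv,c[:2]/c[2]*f+[m['cx'],m['cy']])
# heights seen in pressed pics, given y of x
for e,q,v in [([.5207,.11,.1742],[-.6901,.7237,0,0],239.2),([.5208,.11,.1716],[-.6901,.7238,-.0001,.0002],239.2),([.5206,.11,.1697],[-.6901,.7238,-.0004,.0004],239.2),([.522,.1106,.1732],[-.6902,.7236,-.0008,.0016],235.3)]:
    zs=np.arange(.11,.15,.0005);r=[]
    for z in zs:
        c=np.linalg.inv(pose(e,q))@np.r_[x[0],x[1],z,1];r.append(c[1]/c[2]*f+m['cy'])
    print(e[2],np.interp(v,r,zs))
E
```

```text
[0.5166831  0.08826238 0.13518098]
(326.9, 155.4) [329.98318282 156.06723632]
(326, 231.8) [323.97275677 231.19265545]
(326, 236.2) [324.74055965 236.52874446]
(326, 238.2) [325.57428537 238.25440852]
(326, 239.2) [325.51070173 239.81281551]
0.1742 0.1340888132458193
0.1716 0.13151886172425187
0.1697 0.12957481737656806
0.1732 0.12806654366774695
```

Emit:
send_rows:
  motion: "1 0 0 0.1 0; 1 0 0 0.1 0"

```text
clock: 10.35
eef_pos: [0.5206, 0.11, 0.1689]
tool_rot: [-0.69, 0.724, -0.0, 0.001]
ft_force: [-0.6, -1.6, 6.0]
grip_width: 0.0091
grasp_force: 60.4
```

Emit:
send_rows:
  motion: "1 0 0 0.1 0; 1 0 0 0.1 0"

```text
clock: 10.55
eef_pos: [0.5206, 0.1101, 0.1681]
tool_rot: [-0.69, 0.724, -0.0, 0.001]
ft_force: [-1.3, -0.5, 7.0]
grip_width: 0.0097
grasp_force: 60.6
```

Emit:
send_rows:
  motion: "1 0 0 0.1 0; 1 0 0 0.1 0"

```text
clock: 10.75
eef_pos: [0.5206, 0.1101, 0.1674]
tool_rot: [-0.69, 0.724, -0.0, 0.001]
ft_force: [-1.7, -0.4, 9.5]
grip_width: 0.0089
grasp_force: 60.8
```

Emit:
send_rows:
  motion: "1 0 0 0.1 0; 1 0 0 0.1 0"

```text
clock: 10.95
eef_pos: [0.5206, 0.1101, 0.1668]
tool_rot: [-0.69, 0.724, -0.001, 0.001]
ft_force: [-1.1, -1.6, 10.5]
grip_width: 0.0087
grasp_force: 61.2
```

Emit:
send_rows:
  motion: "1 0 0 0.1 0; 1 0 0 0.1 0"

```text
clock: 11.15
eef_pos: [0.5209, 0.1101, 0.1667]
tool_rot: [-0.69, 0.724, -0.001, 0.001]
ft_force: [-2.3, -1.6, 14.2]
grip_width: 0.0092
grasp_force: 61.7
```

Emit:
send_rows:
  motion: "1 0.01 0.03 0 0.15; 1 0.02 0.055 0 0.3; 1 0.03 0.08 0 0.45; 1 0.03 0.08 0 0.45"

```text
clock: 11.55
eef_pos: [0.5203, 0.1104, 0.1667]
tool_rot: [-0.51, 0.86, -0.0, 0.002]
ft_force: [-2.3, -0.2, 13.0]
grip_width: 0.009
grasp_force: 61.5
```

```bash
python3 -c "
from h import *
st()"
```

```text
{'clock': 11.55, 'eef_pos': [0.5203, 0.1104, 0.1667], 'tool_rot': [-0.5103, 0.86, -0.0002, 0.002], 'ft_force': [-2.3155, -0.2447, 12.9952], 'ft_torque': [0.0942, 0.5612, -0.0266], 'grip_width': 0.009, 'grasp_force': 61.5348, 'joint_pos': [0.2085, 0.3362, -0.0357, 1.195, 0.0008, -0.8625]}
```

Emit:
send_rows:
  motion: "1 0.01 0.03 0 0.15; 1 0.02 0.055 0 0.3; 1 0.03 0.08 0 0.45; 1 0.03 0.08 0 0.45"

```text
clock: 11.95
eef_pos: [0.5199, 0.1106, 0.1667]
tool_rot: [-0.306, 0.952, 0.0, 0.002]
ft_force: [-2.0, 0.6, 13.0]
grip_width: 0.0094
grasp_force: 61.4
```

```bash
python3 -c "
from h import *
st()"
```

```text
{'clock': 11.95, 'eef_pos': [0.5199, 0.1106, 0.1667], 'tool_rot': [-0.3056, 0.9522, 0.0002, 0.0024], 'ft_force': [-2.0088, 0.5582, 12.9903], 'ft_torque': [0.1578, 0.3369, -0.0489], 'grip_width': 0.0094, 'grasp_force': 61.4232, 'joint_pos': [0.2091, 0.3349, -0.0376, 1.1936, 0.0009, -0.4119]}
```

Emit:
send_rows:
  motion: "1 0.01 0.03 0 0.15; 1 0.02 0.055 0 0.3; 1 0.03 0.08 0 0.45; 1 0.03 0.08 0 0.45"

```text
clock: 12.35
eef_pos: [0.5196, 0.1111, 0.1667]
tool_rot: [-0.085, 0.996, 0.001, 0.003]
ft_force: [-0.9, -0.5, 11.7]
grip_width: 0.0094
grasp_force: 61.3
```

Emit:
send_rows:
  motion: "1 0.01 0.03 0 0.1; 1 0.01 0.03 0 0.15; 1 0.01 0.03 0 0.15"

```text
clock: 12.65
eef_pos: [0.5195, 0.1113, 0.1667]
tool_rot: [-0.011, 1.0, 0.001, 0.003]
ft_force: [-0.7, 0.1, 11.9]
grip_width: 0.0093
grasp_force: 61.3
```

```bash
python3 -c "
from h import *
o=st();q=o['tool_rot'];print(2*np.arctan2(q[1],q[0]))"
```

```text
{'clock': 12.65, 'eef_pos': [0.5195, 0.1113, 0.1667], 'tool_rot': [-0.0113, 0.9999, 0.0007, 0.0027], 'ft_force': [-0.7289, 0.1346, 11.85], 'ft_torque': [0.0161, 0.0873, -0.0043], 'grip_width': 0.0093, 'grasp_force': 61.2878, 'joint_pos': [0.2107, 0.3338, -0.0391, 1.1922, 0.0004, 0.1881]}
3.164206046312595
```

Emit:
send_rows:
  motion: "1 0 0.01 0 0.05; 1 0 0.01 0 0.05"

```text
clock: 12.85
eef_pos: [0.5195, 0.1113, 0.1667]
tool_rot: [0.014, 1.0, 0.001, 0.003]
ft_force: [-1.1, 0.3, 11.9]
grip_width: 0.0092
grasp_force: 61.3
```

```bash
python3 -c "
from h import *
st()"
```

```text
{'clock': 12.85, 'eef_pos': [0.5195, 0.1113, 0.1667], 'tool_rot': [0.0137, 0.9999, 0.0008, 0.0027], 'ft_force': [-1.0962, 0.3072, 11.8744], 'ft_torque': [-0.0, 0.0316, 0.1329], 'grip_width': 0.0092, 'grasp_force': 61.291, 'joint_pos': [0.2109, 0.3339, -0.0391, 1.1922, 0.0003, 0.2383]}
```

Emit:
send_rows:
  motion: "1 0 0 0 -0.06; 1 0 0 -0.5 -0.06; 1 0 0 -1.5 -0.06; 1 0 0 -3 -0.06; 1 0 0 -6 -0.06"

```text
clock: 13.35
eef_pos: [0.5153, 0.1103, 0.222]
tool_rot: [-0.016, 1.0, -0.001, -0.004]
ft_force: [1.1, -0.5, -1.2]
grip_width: 0.009
grasp_force: 59.5
```

Emit:
send_rows:
  motion: "1 -3 0 -1 0; 1 -4 0 -1 0; 1 -4 0 -1 0"

```text
clock: 13.65
eef_pos: [0.558, 0.112, 0.233]
tool_rot: [-0.016, 1.0, -0.0, -0.001]
ft_force: [-0.2, -0.1, -1.6]
grip_width: 0.0097
grasp_force: 59.4
```

```bash
python3 - <<'E'
from h import *
o=st();im=snap('wrist','w12.png');u,v=w2px('wrist',[.519,.111,.13],o);print(u,v)
u=int(u);v=int(v)
cv2.imwrite('pics/w12c.png',cv2.resize(im[v-60:v+140,u-100:u+100],None,fx=3,fy=3,interpolation=cv2.INTER_CUBIC))
E
```

```text
{'clock': 13.65, 'eef_pos': [0.558, 0.112, 0.233], 'tool_rot': [-0.0163, 0.9999, -0.0001, -0.001], 'ft_force': [-0.2452, -0.0923, -1.6041], 'ft_torque': [-0.0086, 0.0004, -0.0168], 'grip_width': 0.0097, 'grasp_force': 59.4432, 'joint_pos': [0.198, 0.3805, 0.2041, 1.3964, 0.0001, 0.1654]}
322.5409513035808 189.94953707370428
```

View pics/w12c.png

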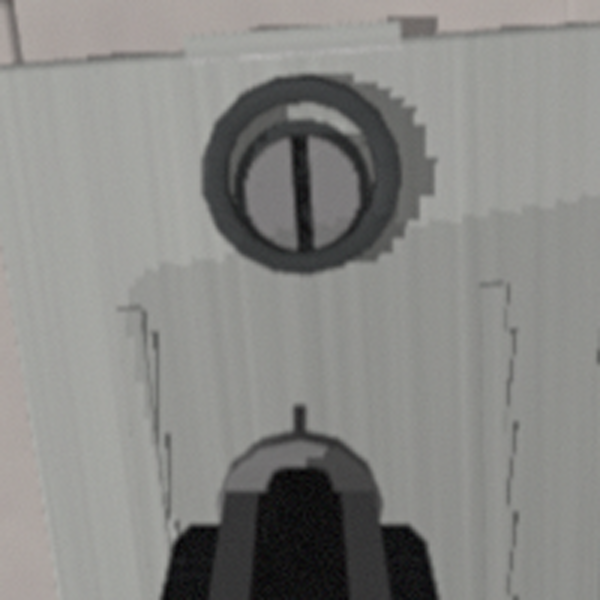

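Emit:
send_rows:
  motion: "1 1.1 -4.3 0 0.15; 1 2.3 -8.7 0 0.3; 1 3.4 -13 0 0.45; 1 4.6 -17.4 0 0.6; 1 5.7 -21.8 0 0.75"

```text
clock: 14.2
eef_pos: [0.5052, -0.1086, 0.233]
tool_rot: [0.353, 0.935, -0.0, -0.002]
ft_force: [0.2, -0.0, 0.0]
grip_width: 0.0089
grasp_force: 59.3
```

Emit:
send_rows:
  motion: "1 -1.4 -3 0 0.15; 1 -2.8 -6.1 0 0.3; 1 -4.28 -9.2 0 0.45; 1 -4.28 -9.2 0 0.6; 1 -4.28 -9.2 0 0.75"

```text
clock: 14.7
eef_pos: [0.4773, -0.2055, 0.2328]
tool_rot: [0.673, 0.74, -0.001, -0.002]
ft_force: [-0.6, -0.3, -0.8]
grip_width: 0.0093
grasp_force: 59.3
```

Emit:
send_rows:
  motion: "1 0 0 0 0.15; 1 0 0 0 0.3; 1 0 0 0 0.45; 1 0 0 0 0.6; 1 0 0 0 0.75"

```text
clock: 15.2
eef_pos: [0.4778, -0.2041, 0.2328]
tool_rot: [0.896, 0.443, -0.001, -0.002]
ft_force: [-0.5, -0.2, -0.9]
grip_width: 0.0092
grasp_force: 59.3
```

Emit:
send_rows:
  motion: "1 0 0 2 0.15; 1 0 0 4 0.3; 1 0 0 6 0.4; 1 0 0 8 0.4; 1 0 0 8 0.4"

```text
clock: 15.7
eef_pos: [0.4757, -0.2032, 0.1503]
tool_rot: [0.966, 0.26, -0.004, -0.003]
ft_force: [0.3, 0.8, -0.9]
grip_width: 0.0088
grasp_force: 59.3
```

```bash
python3 - <<'E'
from h import *
o=st();q=o['tool_rot'];T=R.from_quat(q).as_matrix();print('yaw',np.arctan2(T[1,0],T[0,0]),T.T@(np.array([.4797,-.2056,.0495])-o['eef_pos'])*100)
im=snap('wrist','w13.png');g=im.mean(2).astype(int)
hl=lambda p:w2px('wrist',p,o)
# predicted hole px and key tip px
print(hl([.4785,-.206,.034]),px2w('wrist',322,268,.115,o))
u,v=map(int,hl([.4785,-.206,.034]))
print(u,v)
for r in range(v-30,min(v+40,478),4): print(r,*g[r,u-32:u+33:2])
print([(np.round(d['rect']).tolist(),round(d['conf'],2)) for d in boxes_of('wrist','stand')+boxes_of('wrist','driver')])
E
```

```text
{'clock': 15.7, 'eef_pos': [0.4757, -0.2032, 0.1503], 'tool_rot': [0.9657, 0.2595, -0.0039, -0.0031], 'ft_force': [0.3413, 0.7787, -0.915], 'ft_torque': [0.0251, 0.0598, 0.0699], 'grip_width': 0.0088, 'grasp_force': 59.2788, 'joint_pos': [-0.4038, 0.3315, -0.0876, 1.1616, 0.0001, 2.2127]}
yaw 0.5250467633965152 [ 0.28453891  0.48574864 10.0741891 ]
[327.54695653 231.36928646] [ 0.47983696 -0.20078093  0.115     ]
327 231
201 96 95 96 97 98 96 98 99 99 99 99 100 99 98 98 99 98 99 98 100 99 99 100 99 102 99 98 99 100 98 98 99 98
205 95 95 98 98 99 99 98 97 98 98 100 97 98 98 100 100 99 97 99 99 99 99 100 99 102 99 101 99 101 100 101 100 98
209 92 94 100 99 99 99 100 99 98 99 99 97 98 99 98 99 96 99 97 100 99 98 99 99 98 98 101 99 100 101 99 101 98
213 93 97 100 101 98 101 101 98 97 99 99 98 98 97 98 98 98 97 97 99 99 99 98 98 100 97 101 102 98 100 99 99 99
217 93 98 100 96 99 99 98 102 101 98 100 98 99 99 98 98 99 98 98 98 99 99 98 100 101 99 98 100 100 99 100 99 99
221 94 99 98 98 98 99 100 99 99 100 93 95 78 68 57 58 55 59 67 78 91 98 100 99 97 100 98 101 99 100 100 100 99
225 99 98 
[... 710 characters left out ...]
 99 101 99 98 97 97 98 98 100 98 98 100 100 99 110 148 150 144
253 100 99 98 98 97 99 99 101 99 99 100 100 98 100 97 100 98 100 98 98 98 98 98 98 99 100 98 99 98 134 142 141 141
257 98 98 99 99 98 100 98 97 98 98 100 97 98 98 99 101 97 99 98 96 98 99 98 99 96 99 98 97 111 147 145 145 145
261 101 100 98 99 99 99 97 99 100 98 97 98 100 99 98 98 98 100 97 99 98 97 101 97 99 97 97 98 136 147 145 146 145
265 58 60 62 68 74 81 88 92 95 99 96 98 88 72 77 99 98 98 99 99 99 100 98 98 98 98 96 109 144 143 143 142 144
269 72 71 72 70 68 72 72 73 71 72 74 74 77 72 72 109 118 115 104 103 99 98 98 96 99 98 97 141 147 145 145 144 144
[([342.0, 166.0, 111.0, 213.0], 0.83), ([353.0, 112.0, 46.0, 44.0], 0.8)]
```

Emit:
send_rows:
  motion: "1 0 0 0 0; 1 0 0 0 0"

```text
clock: 16.05
eef_pos: [0.4803, -0.2054, 0.1554]
tool_rot: [0.966, 0.259, 0.001, 0.001]
ft_force: [0.6, 0.2, -0.7]
grip_width: 0.0092
grasp_force: 59.3
```

```bash
python3 - <<'E'
from h import *
o=st();q=o['tool_rot'];T=R.from_quat(q).as_matrix();print('tilt',T[:,2],T.T@(np.array([.4797,-.2056,.0495])-o['eef_pos'])*100)
im=snap('wrist','w14.png');g=im.mean(2)
m=((g>35)&(g<78)).astype(np.uint8);m[:212]=0;m[256:]=0;m[:,:300]=0;m[:,355:]=0
n,l,s,c=cv2.connectedComponentsWithStats(m);i=1+np.argmax(s[1:,4]);print(s[i],c[i])
x,y,w,h=s[i][:4];u,v=x+w/2-.5,y+h/2-.5
p=px2w('wrist',u,v,.034,o);print('hole',p,'tool mm',1e3*(T.T@(p-o['eef_pos'])))
# blade front tip
for r in range(258,282,3): print(r,*g[r,306:340].astype(int))
E
```

```text
{'clock': 16.05, 'eef_pos': [0.4803, -0.2054, 0.1554], 'tool_rot': [0.9658, 0.2594, 0.0008, 0.0006], 'ft_force': [0.5594, 0.249, -0.7114], 'ft_torque': [0.0112, 0.0134, 0.003], 'grip_width': 0.0092, 'grasp_force': 59.2803, 'joint_pos': [-0.4041, 0.328, -0.0785, 1.1624, 0.0, 2.2127]}
tilt [ 1.84639790e-03 -7.59087764e-04 -9.99998007e-01] [-0.07638999 -0.03009901 10.59184549]
[307 222  27  27 558] [319.72222222 235.13620072]
hole [ 0.47735691 -0.20587986  0.034     ] tool mm [ -2.95073273  -1.25734555 121.41431014]
258 98 99 99 99 99 97 99 100 100 100 99 99 100 99 98 100 100 98 100 98 99 99 100 97 98 99 99 98 98 99 97 97 98 100
261 97 100 100 100 99 98 97 99 100 98 98 99 99 98 101 99 101 100 100 98 101 99 98 99 98 98 100 98 98 99 98 97 97 100
264 98 100 99 99 99 100 98 100 97 100 99 97 99 92 80 78 79 85 96 100 99 98 97 98 97 99 99 96 97 97 99 99 100 97
267 97 99 99 99 99 99 99 99 99 97 98 100 100 91 76 73 72 77 92 98 99 99 98 99 99 99 100 98 101 98 99 96 98 97
270 72 73 71 73 71 74 79 79 88 90 87 84 92 95 78 70 72 79 93 100 100 100 97 98 98 99 97 99 97 98 95 98 98 96
273 72 73 74 73 75 74 71 77 80 85 78 70 75 79 75 72 71 73 79 85 92 102 110 114 118 121 126 125 120 117 111 109 102 102
276 74 75 77 78 76 76 77 77 77 79 79 77 80 93 113 117 113 110 108 100 92 85 79 76 73 69 68 70 77 93 117 137 144 147
279 78 82 84 83 84 83 81 81 81 84 82 80 81 85 91 106 112 124 128 130 130 131 132 131 131 130 130 129 126 116 100 83 82 102
```

Emit:
send_rows:
  motion: "1 -0.1 -0.09 3 0; 1 -0.1 -0.09 5.5 0; 1 -0.1 -0.09 7 0; 1 -0.1 -0.09 7 0; 1 -0.1 -0.09 7 0"

```text
clock: 16.6
eef_pos: [0.4788, -0.205, 0.0848]
tool_rot: [0.966, 0.259, 0.0, 0.0]
ft_force: [0.2, -0.6, -0.6]
grip_width: 0.0092
grasp_force: 59.3
```

Emit:
send_rows:
  motion: "1 0 0 1 0; 1 0 0 1.7 0; 1 0 0 2 0; 1 0 0 2 0"

```text
clock: 17.0
eef_pos: [0.478, -0.2047, 0.0638]
tool_rot: [0.966, 0.259, -0.0, -0.0]
ft_force: [-0.1, -0.1, -0.9]
grip_width: 0.0088
grasp_force: 59.3
```

Emit:
send_rows:
  motion: "1 0 0 0.4 0; 1 0 0 0.7 0; 1 0 0 0.7 0"

```text
clock: 17.3
eef_pos: [0.4781, -0.2047, 0.0569]
tool_rot: [0.966, 0.259, -0.0, -0.0]
ft_force: [-1.0, -0.6, -0.8]
grip_width: 0.0095
grasp_force: 59.3
```

Emit:
send_rows:
  motion: "1 0 0 0.2 0; 1 0 0 0.4 0; 1 0 0 0.4 0"

```text
clock: 17.6
eef_pos: [0.4782, -0.2048, 0.053]
tool_rot: [0.966, 0.259, -0.0, -0.0]
ft_force: [0.4, -0.5, -1.1]
grip_width: 0.009
grasp_force: 59.3
```

Emit:
send_rows:
  motion: "1 0 0 0.2 0; 1 0 0 0.3 0; 1 0 0 0.3 0"

```text
clock: 17.9
eef_pos: [0.4783, -0.2048, 0.0501]
tool_rot: [0.966, 0.259, -0.0, -0.0]
ft_force: [-0.5, -0.5, -0.6]
grip_width: 0.0094
grasp_force: 59.3
```

Emit:
send_rows:
  motion: "1 0 0 0.1 0; 1 0 0 0.15 0; 1 0 0 0.15 0"

```text
clock: 18.2
eef_pos: [0.4786, -0.2049, 0.0496]
tool_rot: [0.966, 0.259, 0.0, 0.0]
ft_force: [-2.6, 0.6, 3.5]
grip_width: 0.009
grasp_force: 60.3
```

Emit:
send_rows:
  motion: "0.3 0 0 0 0; 0.3 0 0 0 0; 0.3 0 0 0 0; 0 0 0 0 0; 0 0 0 0 0"

```text
clock: 18.7
eef_pos: [0.4784, -0.2049, 0.0487]
tool_rot: [0.966, 0.259, -0.0, -0.0]
ft_force: [0.5, 0.5, -0.2]
grip_width: 0.0426
grasp_force: 0.0
```

Emit:
send_rows:
  motion: "0 0 0 -3 0; 0 0 0 -7 0; 0 0 0 -11 0; 0 0 0 -11 0; 0 0 0 -11 0"

```text
clock: 19.2
eef_pos: [0.4792, -0.2052, 0.1599]
tool_rot: [0.966, 0.259, 0.001, 0.001]
ft_force: [-0.2, 0.4, -0.4]
grip_width: 0.043
grasp_force: 0.0
```

```bash
python3 - <<'E'
from h import *
o=st();im=snap('wrist','w15.png')
for t in ['key_mid','driver']: print([(np.round(d['rect']).tolist(),round(d['conf'],2)) for d in boxes_of('wrist',t)])
u,v=w2px('wrist',[.478,-.206,.067],o);print(u,v,'flange',w2px('wrist',[.478,-.206,.039],o))
u=int(u);v=int(v)
print(fitkey(im,o,[.478,-.206],.067,(u-45,v-60,u+45,v+60),45))
snap('side','s2.png');print([(np.round(d['rect']).tolist(),round(d['conf'],2)) for d in boxes_of('side','key_mid')])
E
```

```text
{'clock': 19.2, 'eef_pos': [0.4792, -0.2052, 0.1599], 'tool_rot': [0.9658, 0.2594, 0.0012, 0.0009], 'ft_force': [-0.2132, 0.4021, -0.415], 'ft_torque': [-0.024, 0.0471, 0.0219], 'grip_width': 0.043, 'grasp_force': 0.0, 'joint_pos': [-0.4046, 0.3218, -0.0749, 1.1711, 0.0, 2.2122]}
[([279.0, 354.0, 12.0, 30.0], 0.82), ([305.0, 296.0, 43.0, 68.0], 0.74), ([416.0, 202.0, 38.0, 84.0], 0.73), ([323.0, 246.0, 37.0, 56.0], 0.68), ([153.0, 143.0, 88.0, 58.0], 0.57)]
[([346.0, 118.0, 41.0, 40.0], 0.69)]
321.33143050157247 245.15699936316912 flange [321.25976734 233.68909982]
(array([ 0.47851248, -0.20466021,  0.52452897]), np.float64(205.0), 652)
[([399.0, 218.0, 21.0, 14.0], 0.6), ([355.0, 205.0, 20.0, 10.0], 0.58), ([424.0, 223.0, 23.0, 7.0], 0.57), ([376.0, 207.0, 13.0, 19.0], 0.49), ([376.0, 253.0, 15.0, 20.0], 0.49)]
```

```bash
python3 -c "
from h import *
print(workorder.job_done())"
```

```text
the job is handed in; nothing more can be done
None
```

The job is handed in, but no verdict came back. The lock reads about 1.56 rad in the last close picture, which should put the cam under the keeper. I did not check the hatch's height again after lifting the key away. The key stands home in its original hole, released, with the gripper clear of everything, at 19 s of the 72 s allowed.

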